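# Pour the steel balls into the wide tilt-out bin

## Task

Pull the wide tilt-out bin open to its stop, then tip all three steel balls out of the spouted tray into the open bin. Leave the bin open and set the empty tray back down upright on the table.

Things in the scene. Friction and masses are not known exactly. Their poses are not given: they have to be found in the camera images.
- wide_bin (a joint): tilt (rad) of the grey bin in the wide plywood housing: 0 shut, 0.75 at its stop, starts at 0 to 0.1. It turns about a level hinge line along the bottom edge of its front; the top of the front comes out towards the robot. Stiff hinge (0.15 N m friction, 1 to 4 N at the tab): it stays open when left. A like but narrower unit (110 mm) stands left or right of it and is not used
- bin_hinge (a point): middle of the hinge line, 12 mm above the table, on the fixed housing (180 mm wide, 140 deep, 185 high): x points into the housing, y along the hinge, z up; the housing's front edge is straight above. With the bin open, its mouth is the gap from there to the tilted front: 110 mm front to back, 154 wide, 140 to 185 mm above the table; what falls in gathers near the hinge
- bin_tab (a point): mid-point of the bin's pull tab, a tongue 60 mm wide, 12 thick, continuing the front upward to 42 mm above the housing's roof when shut; its top is 15 mm above this point. Fingers reach behind it from above. Axes tilt with the bin: z up along the front, x towards the inside, y along the hinge, which lies at z -200, x +6 mm. Inside of bin: x 6 to 122, y +-77, z -196 to -60 mm
- tray: aluminium pouring tray on the table, 60 mm wide (y), 40 high, x -62 to +60 mm, walls 3 mm, 140 g; origin under its middle, z up. Walls at both sides and back (+x); the -x end is an open spout, at first roughly towards the robot. Floor flat, ramping up 10 degrees from x = -5 to 13 mm high at the spout: tipped by 25 to 30 degrees it empties. Grip from above across the side walls. Not the square dish of nuts
- ball_1: one of three plain steel balls, 22 mm across, 43 g, starting in the tray; origin at its centre; free to roll
- ball_2: one of three plain steel balls, 22 mm across, 43 g, starting in the tray; origin at its centre; free to roll
- ball_3: one of three plain steel balls, 22 mm across, 43 g, starting in the tray; origin at its centre; free to roll

How it is judged (in metres and radians):
On the way, in this order (a step that is already met when the one before it is completed fails the run):
1. the wide bin is pulled open to its stop while the balls are still in the tray (value of joint wide_bin above 0.62 rad and x of ball_1 in the frame of tray between -0.07 and 0.065 m and y of ball_1 in the frame of tray between -0.032 and 0.032 m and z of ball_1 in the frame of tray between 0 and 0.05 m and x of ball_2 in the frame of tray between -0.07 and 0.065 m and y of ball_2 in the frame of tray between -0.032 and 0.032 m and z of ball_2 in the frame of tray between 0 and 0.05 m and x of ball_3 in the frame of tray between -0.07 and 0.065 m and y of ball_3 in the frame of tray between -0.032 and 0.032 m and z of ball_3 in the frame of tray between 0 and 0.05 m), for 0.2 s.
2. all three balls lie in the open bin (value of joint wide_bin above 0.62 rad and x of ball_1 in the frame of bin_tab between 0 and 0.13 m and y of ball_1 in the frame of bin_tab between -0.085 and 0.085 m and z of ball_1 in the frame of bin_tab between -0.21 and -0.05 m and x of ball_2 in the frame of bin_tab between 0 and 0.13 m and y of ball_2 in the frame of bin_tab between -0.085 and 0.085 m and z of ball_2 in the frame of bin_tab between -0.21 and -0.05 m and x of ball_3 in the frame of bin_tab between 0 and 0.13 m and y of ball_3 in the frame of bin_tab between -0.085 and 0.085 m and z of ball_3 in the frame of bin_tab between -0.21 and -0.05 m), for 0.2 s.
At the end, for the whole second after the job is handed in: the wide bin stands open to its stop (beyond 0.62 rad), all three balls lie inside it, and the tray stands at rest on the table, upright within 10 degrees, its underside less than 15 mm above the table (all of step 2 and height (world z) of tray below 0.015 m and angle between tray's own z axis and vertical below 0.17 rad and linear speed of tray below 0.03 m/s); the robot touches nothing.
It also fails if it takes over 72 s, if anything falls off the work surface, if the arm or the gripper's body presses on something with over 40 N, if the wrist force passes 120 N, or if a joint passes its speed limit or range.

## Robot

A 6-joint arm with a two-finger parallel gripper is mounted at the origin on the work surface. World frame = base frame: x ahead of the robot, y to its left, z up, the work surface at z = 0. Lengths are in m, angles in degrees, forces in N, time in s.
With the tool pointing down it reaches from about 0.4 to 0.825 m from the base axis. Payload 7 kg.
Tool frame: the origin (TCP) lies midway between the tips of the shut fingers; the grasp point (between the pads) lies 19 mm behind it; y points along the fingers, z is the direction in which the jaws open and shut, and the axes are right-handed (so a half turn about y gives the same grasp; the last joint's range is limited). The gripper opens to 88 mm and grips with 3 to 60 N. Pads are 19 mm wide; open, the fingers measure 130 mm over their backs; the gripper's body (78 mm by 193 mm) begins 47 mm behind the grasp point.
Start: joints at [93.455, 20.546, 0.682, 0, -70.136, -16.507], TCP at [0.152, 0.658, 0.227] pointing down, gripper open.
Joint ranges: [-176.03, 176.03], [-82.01, 121.73], [-58.28, 71.71], [-173.87, 95.51], [-174.79, -0.11], [-173.66, 173.66]. Speed limits (degrees/s): [136.94, 136.94, 172.46, 180, 180, 180].

## Interface

Orientations are given as [roll, pitch, yaw] about the fixed x, y, z axes, in that order (R = Rz(yaw) Ry(pitch) Rx(roll)).
In Python, from plant import ctrl gives the robot as it stands.
- The arm moves only by the tool step_arm, never from a script. Its argument "rows" is a list that holds one entry, the list of rows, each a list of 7 numbers: the gripper command: -1 is shut, 1 is fully open, values between are in proportion, then the shift along the world's x, y, z in cm, then the turn, a rotation vector about the world's x, y, z in degrees. In form: [[[fingers, tx, ty, tz, rx, ry, rz], ...]]. A call has 1 to 12 rows; each row shifts and turns the commanded pose from where the row before left it; what a row does not reach is not made up. A row lasts 1/8 s, in which the tool goes at most 62.5 mm and 10.7 degrees, less where a joint would pass 70% of its speed; a pose out of reach is approached as far as the arm can. A call is refused whole if a number of a shift passes 6.25 or a number of a turn 10.7, either way. A call with a gripper value outside its range is refused whole. The fingers move at their own pace and stop on an object; the grip force is fixed at half the most. Time passes only in rows, so rows that do not move let the fingers close. It gives the time, the measured TCP pose, the force and the opening at its end, in the units of the state.
- ctrl.get_obs(): the state, without advancing time (a new reading comes with each control period).
- ctrl.snapshot(name): name is "scene" or "top"; returns the picture (384x512x3 uint8, blue, green, red); there is no depth.
- ctrl.camera_params(name): a dict with "vertical_fov" (degrees; the focal length in pixels is half the picture's height over the tangent of half this angle, whatever the lens; pixels are square), "cx", "cy" (the principal point, pixels), "rvec" (rotation vector, rad) and "tvec" (3), from world to camera coordinates, as OpenCV has them. Camera axes: x right, y down, z forward; pixel columns grow to the right and rows downward; lengths in m; the calibration is good to about 2 mm. A picture is of the moment at which its call begins. camera_params takes no time and is no camera call.
- ctrl.close_job(): hands the job in, once; it reports no verdict.
The state is a dict: "clock": time; "joint_pos": joint angles; "qvel": joint speeds; "tau": joint torques, N m; "tool_pos": TCP position; "orientation": TCP orientation; "force": force on the tool from outside, world axes, zero at the start; "moment": the same for the moment, N m; "opening": finger opening in m.
Only numpy, scipy, OpenCV 4.12 (cv2) and the standard library are available. Lean on these libraries where they do the work, as an engineer would, in place of code of your own. Each camera call takes 0.05 s, during which the arm holds its last target. There are 200 camera calls.

## Working session

There is one attempt and no reset: what is moved stays moved. The work goes in short steps, Python scripts to look and compute and a tool call to move; the robot and the scene stay as the last step left them, time stands still between calls to the robot, and variables do not carry over. Pictures are saved under pics/ and viewed, about 8 in all and at most 12, crops included, and the job is handed in when it is done.

Besides the shell and the picture viewer there is one more tool, called as name([rows], argument=value, ...), one row to a line, values as JSON. step_arm: Moves the arm, as the interface text tells. Its arguments: {"type":"object","properties":{"rows":{"type":"array"}},"required":["rows"]}

```bash
mkdir -p pics
cat > h.py <<'E'
import numpy as np, cv2
from plant import ctrl
def cam(n):
    p=ctrl.camera_params(n); f=192/np.tan(np.radians(p["vertical_fov"])/2)
    K=np.array([[f,0,p["cx"]],[0,f,p["cy"]],[0,0,1.]])
    return K,cv2.Rodrigues(np.array(p["rvec"],float))[0],np.array(p["tvec"],float).ravel(),p
def ray(n,uv,z):
    K,R,t,_=cam(n); c=-R.T@t; d=R.T@np.linalg.inv(K)@np.array([uv[0],uv[1],1.]); return c+d*(z-c[2])/d[2]
def proj(n,P):
    K,R,t,_=cam(n); q=K@(R@np.array(P,float)+t); return q[:2]/q[2]
def snap(n,f,crop=None,s=1.5):
    im=ctrl.snapshot(n)
    if crop: a,b,c,d=crop; im=im[b:d,a:c]
    cv2.imwrite("pics/"+f,cv2.resize(im,None,fx=s,fy=s,interpolation=cv2.INTER_CUBIC))
E
python3 - <<'E'
from h import *
for n in("top","scene"):
    snap(n,n+"1.png"); K,R,t,p=cam(n); print(n,p,-R.T@t)
print(ctrl.get_obs())
E
```

```text
top {'vertical_fov': 46.49880370192058, 'cx': 259.89876044620365, 'cy': 191.13327837010277, 'rvec': array([ 2.08094651, -2.1324313 ,  0.18708632]), 'tvec': array([-0.03130806,  0.55803703,  0.9053018 ])} [ 0.36696742 -0.0636192   0.99661647]
scene {'vertical_fov': 57.09525846022705, 'cx': 250.74179445288797, 'cy': 191.49651901532587, 'rvec': array([ 2.11034659,  0.92013356, -0.44392417]), 'tvec': array([-0.32616309, -0.14966355,  1.15370129])} [ 0.9483561  -0.42262242  0.6179152 ]
{'clock': 0.1, 'joint_pos': array([ 9.34557111e+01,  2.05864199e+01,  6.38986860e-01, -1.65286781e-02,
       -7.01339487e+01, -1.65083032e+01]), 'qvel': array([ 0.0435978 , -0.00627253,  0.17434609, -0.03020655, -0.00577295,
        0.04237535]), 'tau': array([-1.10089695e-03, -5.84166169e+01,  2.93748701e+01,  7.01551706e+00,
        1.00924724e-02, -5.90276227e-05]), 'tool_pos': array([0.1523638 , 0.65714433, 0.22573017]), 'orientation': array([-8.99175573e+01,  8.22857601e-03,  1.66941786e+02]), 'force': array([-0.30079185,  1.06163753,  0.16470553]), 'moment': array([-0.00550009, -0.04051079, -0.04261315]), 'opening': 0.08762522856495229}
```

View pics/top1.png

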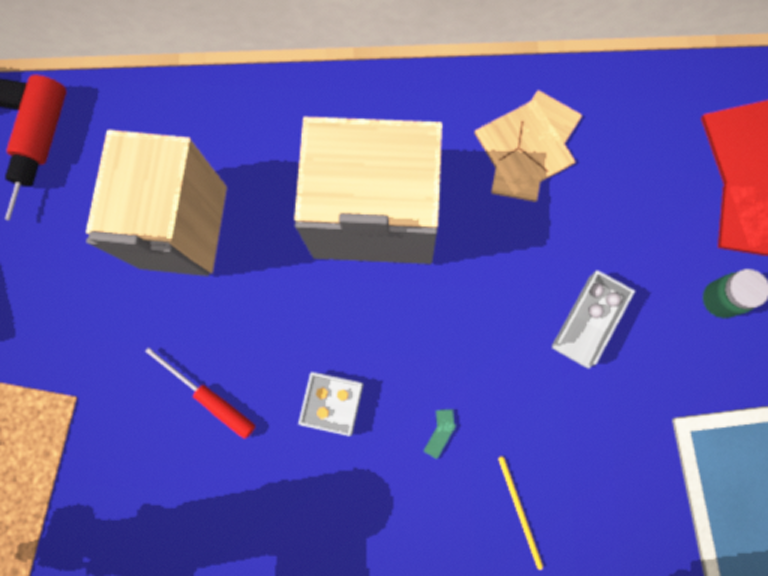

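View pics/scene1.png

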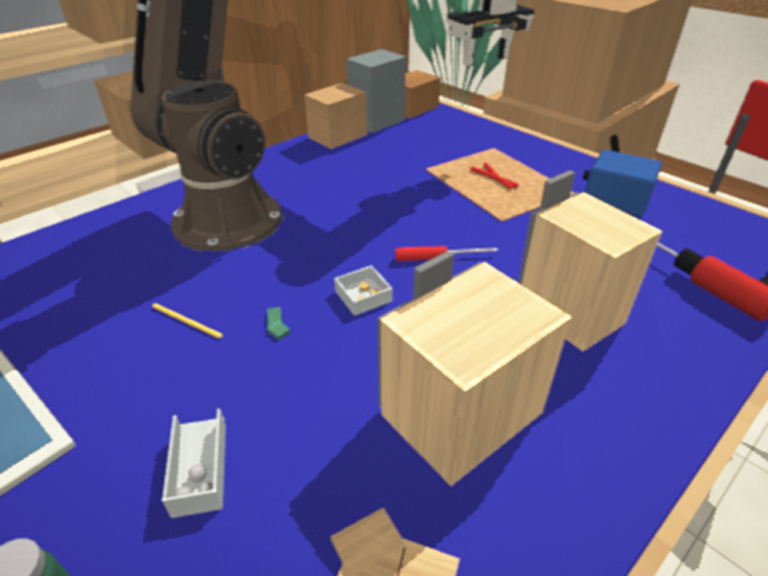

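The top view shows the wide housing's roof at (303,118), (442,123), (440,228) and (295,222), with its tab near (363,215-230). The tray's corners are at (598,271), (635,291), (590,367) and (552,347), with the spout at the lower left and the balls at the back (all in 1.5x pixels).

Run:
```python
from h import *
np.set_printoptions(precision=4,suppress=True)
for n,l,z in(("roof",[(303,118),(442,123),(440,228),(295,222)],.185),("tabtop",[(340,214),(386,214),(388,229),(341,228)],.227),("front bottom",[(315,259),(434,263)],.012),("tray rim",[(598,271),(635,291)],.04),("tray spout",[(590,367),(552,347)],.013)):
    print(n); print(np.array([ray("top",(u/1.5,v/1.5),z) for u,v in l]))
im=ctrl.snapshot("top"); a=im[65:185,180:310]; b=im[170:255,355:440]
a=cv2.resize(a,(650,600),interpolation=3)[:, :]; 
cv2.imwrite("pics/wide.png",a); cv2.imwrite("pics/tray.png",cv2.resize(b,(595,595),interpolation=3))
```

```text
roof
[[ 0.7586  0.0609  0.185 ]
 [ 0.7456 -0.1199  0.185 ]
 [ 0.6043 -0.1121  0.185 ]
 [ 0.6176  0.0706  0.185 ]]
tabtop
[[ 0.613   0.0095  0.227 ]
 [ 0.6113 -0.0457  0.227 ]
 [ 0.5926 -0.0477  0.227 ]
 [ 0.5955  0.0084  0.227 ]]
front bottom
[[ 0.6117  0.0684  0.012 ]
 [ 0.6005 -0.1114  0.012 ]]
tray rim
[[ 0.5753 -0.3473  0.04  ]
 [ 0.5444 -0.3978  0.04  ]]
tray spout
[[ 0.439  -0.332   0.013 ]
 [ 0.4694 -0.2792  0.013 ]]
```

View pics/wide.png

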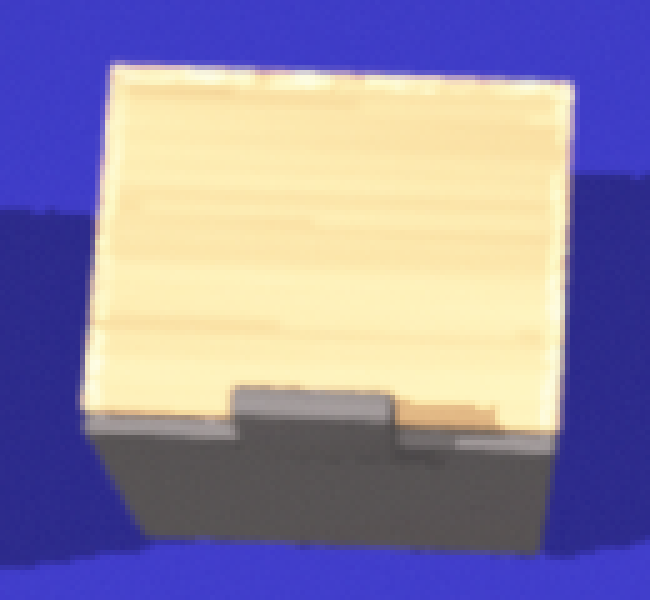

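View pics/tray.png

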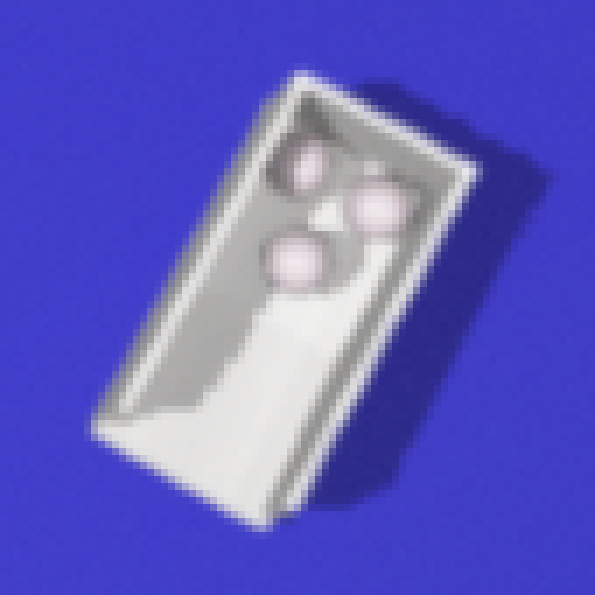

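The crops confirm it: roof front edge (85,410)-(557,432) with the tab nearly shut at the front edge, and the tray with its spout at the lower left and all three balls near the back.

Estimates:
- **Hinge:** about (0.611, -0.021), with the housing yawed about -4°.
- **Tray:** axis at about -32°, middle about (0.507, -0.339).

I'll go behind the tab with the fingers shut.

step_arm([
  [[-1, 3.2, -4.5, 0.5, 0, 0, 0.75], [-1, 3.2, -4.5, 0.5, 0, 0, 0.75], [-1, 3.2, -4.5, 0.5, 0, 0, 0.75], [-1, 3.2, -4.5, 0.5, 0, 0, 0.75], [-1, 3.2, -4.5, 0.5, 0, 0, 0.75], [-1, 3.2, -4.5, 0.5, 0, 0, 0.75], [-1, 3.2, -4.5, 0.5, 0, 0, 0.75], [-1, 3.2, -4.5, 0.5, 0, 0, 0.75], [-1, 3.2, -4.5, 0.5, 0, 0, 0.75], [-1, 3.2, -4.5, 0.5, 0, 0, 0.75], [-1, 3.2, -4.5, 0.5, 0, 0, 0.75], [-1, 3.2, -4.5, 0.5, 0, 0, 0.75]],
])

```text
clock: 1.65
tool_pos: [0.5372, 0.1159, 0.2867]
orientation: [-90.0, 0.0, 176.0]
force: [0.1, 1.6, -0.7]
opening: 0.0003
```

step_arm([
  [[-1, 2.4, -3.4, 0, 0, 0, 0], [-1, 2.4, -3.4, 0, 0, 0, 0], [-1, 2.4, -3.4, 0, 0, 0, 0], [-1, 2.4, -3.4, 0, 0, 0, 0], [-1, 0, 0, -1.5, 0, 0, 0], [-1, 0, 0, -1.5, 0, 0, 0], [-1, 0, 0, 0, 0, 0, 0]],
])

```text
clock: 2.52
tool_pos: [0.6311, -0.0179, 0.2548]
orientation: [-90.0, -0.2, 176.0]
force: [-0.3, -0.2, -0.1]
opening: 0.0004
```

Run:
```python
from h import *
im=ctrl.snapshot("scene"); im2=ctrl.snapshot("top")
a=cv2.resize(im[100:330,200:420],(440,460),interpolation=3); b=cv2.resize(im2[60:190,180:310],(360,360),interpolation=3)
c=np.zeros((460,800,3),np.uint8); c[:,:440]=a; c[:360,440:]=b; cv2.imwrite("pics/hook.png",c)
```

```text
(no output)
```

View pics/hook.png

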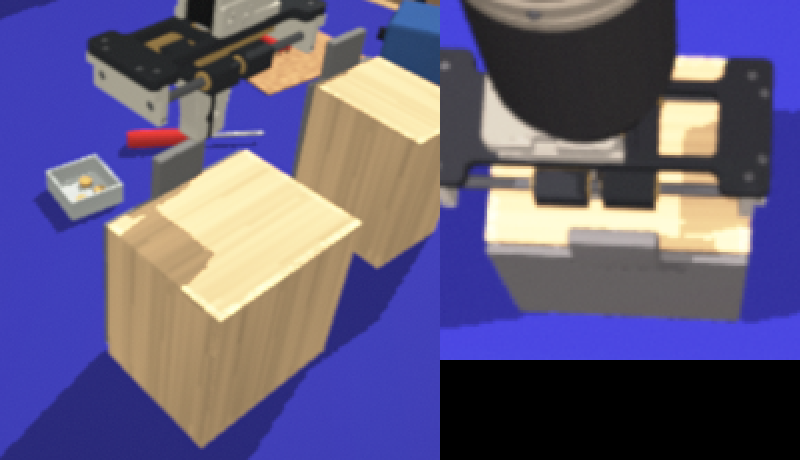

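In both views the shut fingers are above the roof just behind the tab: scene crop (200,130), top crop (600,190) against the tab at (610,240). Next I lower them and start pulling.

step_arm([
  [[-1, 0, 0, -1.5, 0, 0, 0], [-1, 0, 0, -1.5, 0, 0, 0], [-1, 0, 0, -1, 0, 0, 0], [-1, 0, 0, -1, 0, 0, 0], [-1, -0.5, 0, 0, 0, 0, 0], [-1, -0.5, 0, 0, 0, 0, 0], [-1, -0.5, 0, 0, 0, 0, 0], [-1, -0.5, 0, 0, 0, 0, 0], [-1, -1, 0, 0, 0, 0, 0], [-1, -1, 0, 0, 0, 0, 0]],
])

```text
clock: 3.88
tool_pos: [0.5917, -0.0185, 0.2067]
orientation: [-90.0, 0.0, 175.9]
force: [1.5, 1.3, 0.4]
opening: 0.0006
```

step_arm([
  [[-1, -1, 0.07, -0.3, 0, 0, 0], [-1, -1, 0.07, -0.3, 0, 0, 0], [-1, -1, 0.07, -0.3, 0, 0, 0], [-1, -1, 0.07, -0.35, 0, 0, 0], [-1, -1, 0.07, -0.4, 0, 0, 0], [-1, -1, 0.07, -0.5, 0, 0, 0], [-1, -1, 0.07, -0.55, 0, 0, 0], [-1, -1, 0.07, -0.65, 0, 0, 0], [-1, -1, 0.07, -0.75, 0, 0, 0], [-1, -0.5, 0, -0.4, 0, 0, 0], [-1, 0, 0, 0, 0, 0, 0]],
])

```text
clock: 5.25
tool_pos: [0.4969, -0.0123, 0.1613]
orientation: [-90.0, -0.0, 176.0]
force: [-0.2, -0.6, 0.5]
opening: 0.0006
```

step_arm([
  [[-1, -0.5, 0.03, -0.4, 0, 0, 0], [-1, -0.5, 0.03, -0.4, 0, 0, 0], [-1, -0.4, 0, -0.2, 0, 0, 0], [-1, 0, 0, 0, 0, 0, 0]],
])

```text
clock: 5.75
tool_pos: [0.4894, -0.0112, 0.1551]
orientation: [-90.1, 0.7, 176.1]
force: [13.0, -5.4, 7.9]
opening: 0.0001
```

step_arm([
  [[-1, 0.8, 0, 0.5, 0, 0, 0], [-1, 0.3, 0, 3, 0, 0, 0], [-1, 0, 0, 5, 0, 0, 0], [1, 0.15, -3.65, 2, 0, 0, -3.15], [1, 0.15, -3.65, 0, 0, 0, -3.15], [1, 0.15, -3.65, 0, 0, 0, -3.15], [1, 0.15, -3.65, 0, 0, 0, -3.15], [1, 0.15, -3.65, 0, 0, 0, -3.15], [1, 0.15, -3.65, 0, 0, 0, -3.15], [1, 0.15, -3.65, -1, 0, 0, -3.15], [1, 0.15, -3.65, -1, 0, 0, -3.15], [1, 0.15, -3.65, -1, 0, 0, -3.15]],
])

```text
clock: 7.25
tool_pos: [0.5074, -0.341, 0.2255]
orientation: [-90.0, -0.1, 147.5]
force: [0.3, -1.1, 0.7]
opening: 0.084
```

Run:
```python
from h import *
o=ctrl.get_obs(); print(o["tool_pos"],o["orientation"],o["opening"])
im=ctrl.snapshot("scene"); im2=ctrl.snapshot("top")
a=cv2.resize(im[150:384,70:400],(500,354),interpolation=3); b=cv2.resize(im2[60:260,180:450],(500,370),interpolation=3)
c=np.zeros((590,780,3),np.uint8); c=np.vstack([cv2.resize(a,(410,290)),cv2.resize(b,(410,303))]); cv2.imwrite("pics/open.png",c)
```

```text
[ 0.50742395 -0.34097837  0.2255425 ] [-8.99997439e+01 -9.35269422e-02  1.47479775e+02] 0.08398182567701827
```

View pics/open.png

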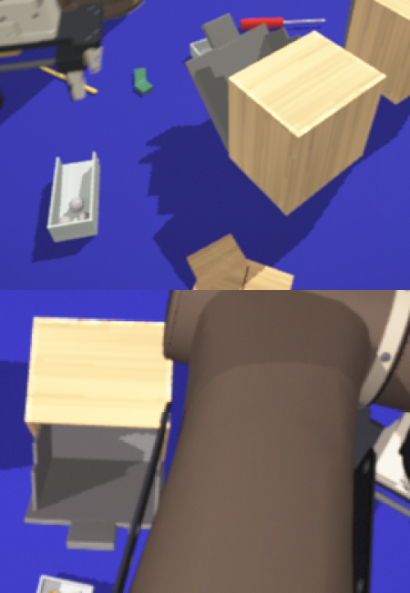

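The bin is fully open with its mouth clear: top half, (35-160, 425-520). The tray still holds its balls at (75,200). The gripper is above the tray, so I descend to grip it.

step_arm([
  [[1, 0.4, -0.1, -3, 0, 0, 0], [1, 0, 0, -4, 0, 0, 0], [1, 0, 0, -4, 0, 0, 0], [1, 0, 0, -3, 0, 0, 0], [1, 0, 0, -2, 0, 0, 0], [1, 0, 0, -1, 0, 0, 0], [1, 0, 0, -1, 0, 0, 0], [1, 0, 0, -1, 0, 0, 0], [1, 0, 0, -1, 0, 0, 0], [1, 0, 0, -1, 0, 0, 0], [1, 0, 0, 0, 0, 0, 0]],
])

```text
clock: 8.72
tool_pos: [0.5114, -0.3409, 0.0156]
orientation: [-90.0, -0.1, 147.6]
force: [-0.1, -0.5, 0.4]
opening: 0.0878
```

step_arm([
  [[0.8, 0, 0, -0.4, 0, 0, 0], [0.6, 0, 0, 0, 0, 0, 0], [0.45, 0, 0, 0, 0, 0, 0], [0.4, 0, 0, 0, 0, 0, 0], [0.3, 0, 0, 0, 0, 0, 0], [-1, 0, 0, 0, 0, 0, 0], [-1, 0, 0, 0, 0, 0, 0], [-1, 0, 0, 0, 0, 0, 0], [-1, 0, 0, 0, 0, 0, 0], [-1, 0, 0, 0.3, 0, 0, 0], [-1, 0, 0, 0.5, 0, 0, 0], [-1, 0, 0, 0.7, 0, 0, 0]],
])

```text
clock: 10.22
tool_pos: [0.5116, -0.341, 0.0276]
orientation: [-90.0, -0.0, 147.6]
force: [0.3, 0.8, -3.0]
opening: 0.0599
```

step_arm([
  [[-1, 0, 0, 1, 0, 0, 0], [-1, 0, 0, 1.5, 0, 0, 0], [-1, 0, 0, 2, 0, 0, 0], [-1, 0, 0, 2, 0, 0, 0], [-1, 0, 0, 2, 0, 0, 0], [-1, 0, 0, 2, 0, 0, 0], [-1, 0, 0, 2, 0, 0, 0], [-1, 0, 0, 2, 0, 0, 0], [-1, 0, 0, 2, 0, 0, 0], [-1, 0, 0, 2, 0, 0, 0], [-1, 0, 0, 1.5, 0, 0, 0], [-1, 0, 0, 0.7, 0, 0, 0]],
])

```text
clock: 11.72
tool_pos: [0.5121, -0.3411, 0.236]
orientation: [-90.0, 0.1, 147.6]
force: [0.4, -0.2, -2.5]
opening: 0.0598
```

step_arm([
  [[-1, 0.15, 0.4, 0, 0, 0, -1], [-1, 0.15, 0.8, 0, 0, 0, -2], [-1, 0.15, 1, 0, 0, 0, -3], [-1, 0.15, 1, 0, 0, 0, -3], [-1, 0.15, 1, 0, 0, 0, -3], [-1, 0.15, 1, 0, 0, 0, -3], [-1, 0.15, 1, 0, 0, 0, -3], [-1, 0.15, 1, 0, 0, 0, -3], [-1, 0.15, 1, 0, 0, 0, -3], [-1, 0.15, 1, 0, 0, 0, -3], [-1, 0.15, 1, 0, 0, 0, -3], [-1, 0.15, 1, 0, 0, 0, -3]],
])

```text
clock: 13.22
tool_pos: [0.5295, -0.2283, 0.2335]
orientation: [-89.9, -0.1, 114.5]
force: [-0.4, -1.0, -3.3]
opening: 0.0598
```

step_arm([
  [[-1, 0.17, 1, 0, 0, 0, -3], [-1, 0.17, 1, 0, 0, 0, -3], [-1, 0.17, 1, 0, 0, 0, -3], [-1, 0.17, 1, 0, 0, 0, -3], [-1, 0.17, 1, 0, 0, 0, -3], [-1, 0.17, 1, 0, 0, 0, -3], [-1, 0.17, 1, 0, 0, 0, -3], [-1, 0.17, 1, 0, 0, 0, -3], [-1, 0.17, 1, 0, 0, 0, -2.8], [-1, 0.17, 0.7, 0, 0, 0, -2], [-1, 0.17, 0.4, 0, 0, 0, 0], [-1, 0, 0, 0, 0, 0, 0]],
])

```text
clock: 14.72
tool_pos: [0.5486, -0.1278, 0.2341]
orientation: [-90.0, 0.0, 85.9]
force: [-0.3, 0.3, -2.1]
opening: 0.0597
```

Run:
```python
from h import *
o=ctrl.get_obs(); print(o["tool_pos"],o["orientation"],o["opening"],o["joint_pos"],o["force"])
im=ctrl.snapshot("scene"); im2=ctrl.snapshot("top")
a=cv2.resize(im[60:330,100:400],(400,360),interpolation=3); b=cv2.resize(im2[60:330,150:450],(400,360),interpolation=3)
cv2.imwrite("pics/pre.png",np.hstack([a,b]))
```

```text
[ 0.54856133 -0.12776567  0.23407614] [-8.99552732e+01  1.25110842e-03  8.58506689e+01] 0.05969223245917455 [ 6.79278853e+00  9.80487101e+00 -1.29708832e+01 -7.87309709e-03
 -6.72683971e+01 -1.09390750e+01] [-0.33351626  0.32848912 -2.07355265]
```

View pics/pre.png

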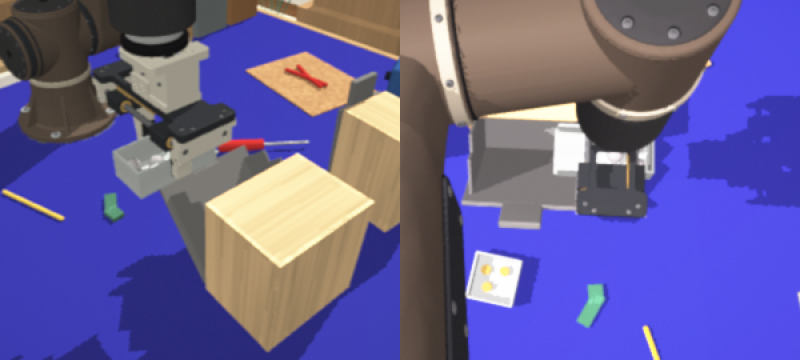

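The tray is level over the mouth with its spout, top half at (555,150), above the bin, and the balls are still at its back. Next comes a small shift, then the tilt.

step_arm([
  [[-1, 0, 0.5, -0.4, 0, 0, 0], [-1, 0, 1, -0.6, 0, 0, 0], [-1, 0, 0.5, -0.4, 0, 0, 0], [-1, 0, 0, 0, -1.5, 0.1, 0], [-1, 0, 0, 0, -2.5, 0.2, 0], [-1, 0, 0, 0, -2.5, 0.2, 0], [-1, 0, 0, 0, -2.5, 0.2, 0], [-1, 0, 0, 0, -2.5, 0.2, 0], [-1, 0, 0, 0, -2.5, 0.2, 0], [-1, 0, 0, 0, -2.5, 0.2, 0], [-1, 0, 0, 0, -2.5, 0.2, 0], [-1, 0, 0, 0, -2.5, 0.2, 0]],
])

```text
clock: 16.32
tool_pos: [0.5491, -0.1078, 0.221]
orientation: [-90.0, 21.7, 85.8]
force: [0.7, 0.5, -1.0]
opening: 0.0597
```

step_arm([
  [[-1, 0, 0, 0, -2.5, 0.2, 0], [-1, 0, 0, 0, -2.5, 0.2, 0], [-1, 0, 0, 0, -2.5, 0.2, 0], [-1, 0, 0, 0, -2.5, 0.2, 0], [-1, 0, 0, 0, -2.5, 0.2, 0], [-1, 0, 0, 0, -1.5, 0.1, 0], [-1, 0, 0, 0, 0, 0, 0], [-1, 0, 0, 0, 0, 0, 0], [-1, 0, 0, 0, 0, 0, 0], [-1, 0, 0, 0, 0, 0, 0], [-1, 0, 0, 0, 0, 0, 0], [-1, 0, 0, 0, 0, 0, 0]],
])

```text
clock: 17.82
tool_pos: [0.5486, -0.1081, 0.2206]
orientation: [-89.8, 35.6, 85.9]
force: [0.2, -0.0, -0.9]
opening: 0.0596
```

Run:
```python
from h import *
o=ctrl.get_obs(); print(o["tool_pos"],o["orientation"],o["opening"],o["force"])
im=ctrl.snapshot("scene"); im2=ctrl.snapshot("top")
a=cv2.resize(im[60:330,100:400],(400,360),interpolation=3); b=cv2.resize(im2[100:250,170:337],(400,360),interpolation=3)
cv2.imwrite("pics/pour.png",np.hstack([a,b]))
```

```text
[ 0.54861864 -0.10814082  0.22062117] [-89.7844592   35.60601432  85.85835934] 0.0595938166689386 [ 0.23105337 -0.02721457 -0.8751687 ]
```

View pics/pour.png

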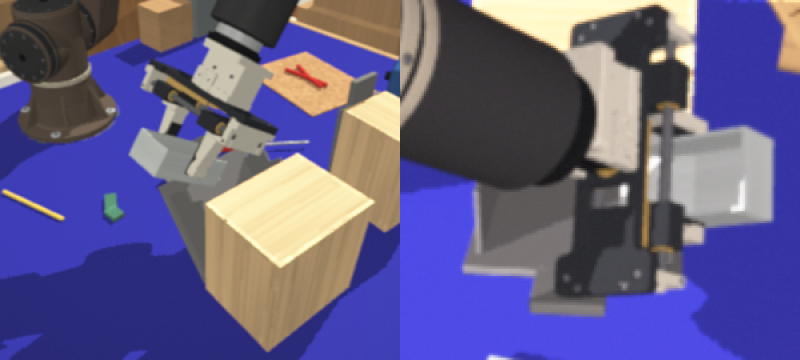

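The tray's back looks empty at (750,190), and the force has dropped to the tray's own weight. I'll level it and carry it back.

step_arm([
  [[-1, 0, 0, 0.4, 4.5, -0.3, 0], [-1, 0, 0, 0.4, 4.5, -0.3, 0], [-1, 0, 0, 0.4, 4.5, -0.3, 0], [-1, 0, 0, 0.4, 4.5, -0.4, 0], [-1, 0, 0, 0.4, 4.5, -0.4, 0], [-1, 0, 0, 0, 4.5, -0.4, 0], [-1, 0, 0, 0, 4.5, -0.4, 0], [-1, 0, 0, 0, 4, -0.3, 0], [-1, 0, -2, 0, 0, 0, 0], [-1, 0, -3, 0, 0, 0, 0], [-1, 0, -4, 0, 0, 0, 0], [-1, 0, -4, 0, 0, 0, 0]],
])

```text
clock: 19.42
tool_pos: [0.5484, -0.2391, 0.2405]
orientation: [-90.0, 0.0, 85.9]
force: [0.5, 0.6, -1.0]
opening: 0.0599
```

step_arm([
  [[-1, -0.5, -3, 0, 0, 0, 0], [-1, -0.5, -3, 0, 0, 0, 0], [-1, -0.5, -3, 0, 0, 0, 0], [-1, -0.5, -1, -2, 0, 0, 0], [-1, 0, 0, -3, 0, 0, 0], [-1, 0, 0, -3, 0, 0, 0], [-1, 0, 0, -3, 0, 0, 0], [-1, 0, 0, -3, 0, 0, 0], [-1, 0, 0, -2.5, 0, 0, 0], [-1, 0, 0, -2, 0, 0, 0], [-1, 0, 0, 0, 0, 0, 0]],
])

```text
clock: 20.8
tool_pos: [0.5273, -0.3376, 0.0538]
orientation: [-89.8, -0.1, 85.8]
force: [-0.7, -0.6, -1.3]
opening: 0.0601
```

Run:
```python
from h import *
o=ctrl.get_obs(); print(o["tool_pos"],o["orientation"],o["opening"],o["force"])
im=ctrl.snapshot("scene"); im2=ctrl.snapshot("top")
a=cv2.resize(im[130:384,70:350],(400,360),interpolation=3); b=cv2.resize(im2[100:250,170:337],(400,360),interpolation=3)
cv2.imwrite("pics/low.png",np.hstack([a,b]))
```

```text
[ 0.52728211 -0.33763484  0.0538122 ] [-8.97910463e+01 -5.12230465e-02  8.58286251e+01] 0.06010997479492573 [-0.70887688 -0.58926117 -1.32724319]
```

View pics/low.png

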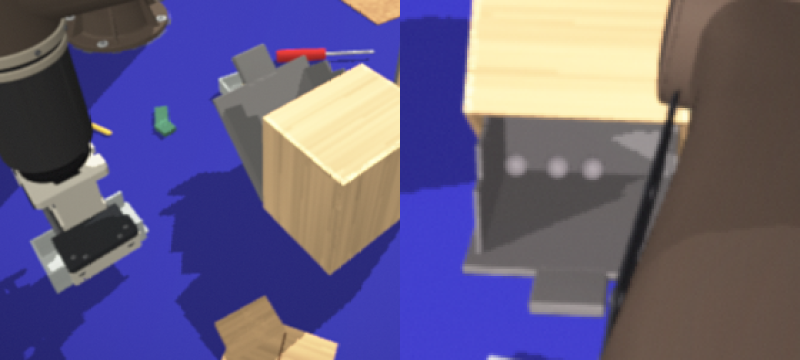

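All three balls are visible in the open bin at (515,165), (557,167) and (592,168). I'll set the tray down.

step_arm([
  [[-1, 0, 0, -1.2, 0, 0, 0], [-1, 0, 0, -1, 0, 0, 0], [-1, 0, 0, -0.8, 0, 0, 0], [-1, 0, 0, -0.5, 0, 0, 0], [-1, 0, 0, -0.4, 0, 0, 0], [-1, 0, 0, -0.2, 0, 0, 0], [-1, 0, 0, 0, 0, 0, 0]],
])

```text
clock: 21.78
tool_pos: [0.5287, -0.3381, 0.0145]
orientation: [-90.0, 0.0, 85.8]
force: [0.1, 1.0, -1.4]
opening: 0.0599
```

step_arm([
  [[-1, 0, 0, -0.2, 0, 0, 0], [-1, 0, 0, -0.1, 0, 0, 0], [-1, 0, 0, 0, 0, 0, 0], [0.45, 0, 0, 0, 0, 0, 0], [0.6, 0, 0, 0, 0, 0, 0], [0.8, 0, 0, 0, 0, 0, 0], [1, 0, 0, 0, 0, 0, 0], [1, 0, 0, 0, 0, 0, 0], [1, 0, 0, 0, 0, 0, 0], [1, 0, 0, 0, 0, 0, 0]],
])

```text
clock: 23.02
tool_pos: [0.5287, -0.338, 0.0115]
orientation: [-90.0, -0.0, 85.8]
force: [-0.0, 0.6, 0.4]
opening: 0.0877
```

step_arm([
  [[1, 0, 0, 1, 0, 0, 0], [1, 0, 0, 2, 0, 0, 0], [1, 0, 0, 3, 0, 0, 0], [1, 0, 0, 4, 0, 0, 0], [1, 0, 0, 4, 0, 0, 0], [1, 0, 0, 4, 0, 0, 0], [1, 0, 0, 2, 0, 0, 0], [1, 0, 0, 0, 0, 0, 0], [1, 0, 0, 0, 0, 0, 0], [1, 0, 0, 0, 0, 0, 0]],
])

```text
clock: 24.28
tool_pos: [0.5281, -0.3378, 0.2105]
orientation: [-89.9, -0.0, 85.8]
force: [0.2, 0.2, -0.2]
opening: 0.0878
```

Run:
```python
from h import *
o=ctrl.get_obs(); print(o["tool_pos"],o["opening"],o["force"])
im=ctrl.snapshot("scene"); im2=ctrl.snapshot("top")
a=cv2.resize(im[130:384,70:350],(400,360),interpolation=3); b=cv2.resize(im2[100:250,170:337],(400,360),interpolation=3)
cv2.imwrite("pics/end.png",np.hstack([a,b]))
```

```text
[ 0.52811015 -0.33780055  0.21046925] 0.08778257127277972 [ 0.15603055  0.23672605 -0.23530915]
```

View pics/end.png

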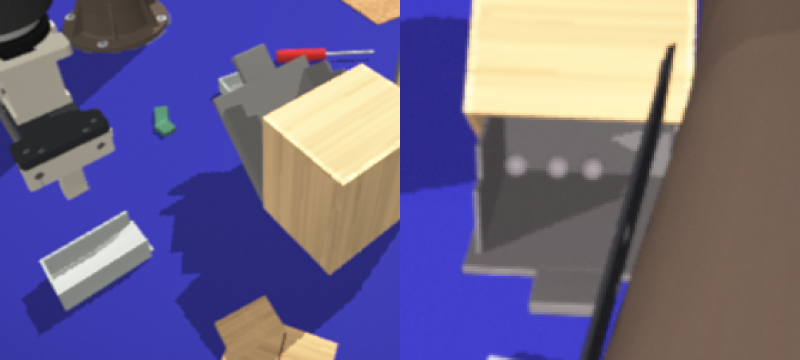

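The empty tray stands upright on the table at (95,260), the gripper is clear of it, and the three balls lie in the open bin.

```bash
python3 -c "from plant import ctrl; print(ctrl.close_job())"
```

```text
the job is handed in; nothing more can be done
None
```

The job is done and handed in at about 24 s on the robot's clock, well inside the 72 s limit. I hooked the shut fingers behind the tab and pulled the wide bin open to its stop, where the force rose to about 15 N. Then I gripped the tray, tipped it about 36° over the bin's mouth, and set it back on the table.

The last pictures show the bin open, all three balls inside it, and the empty tray upright with the gripper clear above it. I judged the bin's opening from those pictures and the stop force, since its angle can't be read directly. No check failed or disagreed; `close_job` gives no verdict.

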